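# Make up a counter order on two trays

### The job

Make up the order: on the oblong tray stack the three brown cartons lying flat, the long one at the bottom, the middle one on it and the short one on top, each centred and lined up lengthways with the tray. Stand the white jar upright in the middle of the square tray, and leave the tape roll, stapler, cutter and label roll where they are.

Things in the scene. Friction and masses are not known exactly. Their poses are not given: they have to be found in the camera images.
- long_carton_center (a point): long carton: closed brown cardboard box 150 x 64 x 42 mm (x, y, z), about 0.3 kg, lying flat on the table, roughly across the robot's view; the point is its centre, 21 mm above its underside; x is its long axis, z up. Ends alike: it may be turned by half a turn.
- middle_carton_center (a point): middle carton: closed brown cardboard box 105 x 54 x 36 mm (x, y, z), about 0.18 kg, lying flat; the point is its centre, 18 mm above its underside; x is its long axis, z up. Ends alike.
- short_carton_center (a point): short carton: closed brown cardboard box 66 x 44 x 30 mm (x, y, z), about 0.08 kg, lying flat; the point is its centre, 15 mm above its underside; x is its long axis, z up. Ends alike.
- jar_center (a point): white screw-top plastic jar, round, 54 mm in diameter, 80 mm tall with its lid, about 0.15 kg, standing upright; the point is on its axis, half-way up (40 mm above its underside); z is up along its axis. At this height its side is straight and can be gripped from above.
- oblong_tray_in (a point): oblong tray: dark grey plastic tray 210 x 150 mm outside, fixed to the table, lip 4 mm thick and 10 mm above the table; the point is the centre of its inner floor, 4 mm above the table (lip 6 mm above the floor); x is its long axis, z up.
- square_tray_in (a point): square tray: dark grey plastic tray 150 x 150 mm outside, fixed to the table, lip 4 mm thick and 10 mm above the table; the point is the centre of its inner floor, 4 mm above the table; z up.
- tape_roll: bystander: roll of amber tape lying flat, 72 mm across, 48 mm hole, 30 mm high; origin at the centre of its underside
- stapler: bystander: black and dark steel desk stapler 120 x 30 x 40 mm, long axis x; origin at the centre of its underside
- cutter: bystander: grey closed box cutter 130 x 22 x 19 mm, long axis x; origin at the centre of its underside
- label_roll: bystander: small roll of white labels lying flat, 40 mm across, 20 mm hole, 25 mm high; origin at the centre of its underside
Things that resemble listed ones, but are neither listed nor needed, are in the scene too. Leave any blue or green look-alike of the part that bears middle_carton_center alone.

How it is judged:
By the outcome, as a careful person would: the job done as asked, in the order asked, and still so for the second after the job is handed in, with the robot touching nothing.
It also fails if it takes over 128 s, if anything falls off the work surface, if the arm or the gripper's body presses on something with over 40 N, if the wrist force passes 120 N, or if a joint passes its speed limit or range.

### The arm

A 7-joint arm with a two-finger parallel gripper is mounted at the origin on the work surface. World frame = base frame: x ahead of the robot, y to its left, z up, the work surface at z = 0. Lengths are in m, angles in rad, forces in N, time in s.
With the tool pointing down it reaches from about 0.375 to 0.925 m from the base axis. Payload 3.1 kg.
Tool frame: the origin (TCP) lies between the finger pads; the fingertips stand 19 mm ahead of it and the grasp point (between the pads) is the TCP; z points along the fingers, y is the direction in which the jaws open and shut (so a half turn about z gives the same grasp; the last joint's range is limited). The gripper opens to 85 mm and grips with 20 to 120 N. Pads are 22 mm wide; open, the fingers measure 114 mm over their backs; the gripper's body (76 mm by 85 mm) begins 54 mm behind the grasp point. The pads swing forward as they close: fully open they stand 13 mm farther back than shut.
Start: joints at [1.229, 0.383, 0.044, 1.598, -0.018, 1.161, -0.05], TCP at [0.157, -0.631, 0.25] pointing down, gripper open.
Joint ranges: [-2.61, 2.61], [-0.41, 2.15], [-1.48, 1.57], [0, 2.5], [-1.57, 4.71], [0.05, 1.97], [-2.85, 2.85]. Speed limits (rad/s): [2.79, 2.79, 3.14, 3.14, 3.14, 3.14, 3.14].

### API

Orientations are given as a unit quaternion [x, y, z, w].
In Python, from bench import move_ptp, movel, move_j, move_gripper, pause, inverse_kinematics, read_camera, camera_params, MotionError, sign_off, look_for, tip_of, read_time_s, read_qpos, read_joint_vel, read_effort, read_eef_pos, read_tcp_rot, read_ft_force, read_ft_torque, read_finger_gap gives the robot as it stands. Calls block until the motion is done:
- move_ptp(position, orientation): joint-space move of the TCP to a pose.
- movel(position, orientation=None, speed=0.15): straight line of the TCP; orientation=None keeps the orientation; speed is the mean speed in m/s.
- move_j(angles): joint-space move.
- move_gripper(opening, effort=None): finger opening in m; effort is the grip in N (None keeps the last); returns when the fingers have stopped.
- pause(seconds).
- inverse_kinematics(position, orientation): joint angles nearest the present ones, or None.
- read_camera(name): name is "scene" or "side" or "wrist"; returns the picture (420x560x3 uint8, red, green, blue); there is no depth.
- camera_params(name): a dict with "K" (3x3 intrinsics, pixels), "camera_from_world" (4x4, takes a point from world to camera coordinates). Camera axes: x right, y down, z forward; pixel columns grow to the right and rows downward; lengths in m; the calibration is good to about 2 mm. A picture is of the moment at which its call begins: read the wrist's pose just before it. camera_params takes no time and is no camera call; for the wrist camera it gives the pose at the moment of the call.
A pose or a line that the arm cannot do raises MotionError and nothing moves.
- sign_off(): hands the job in, once; it reports no verdict.
Trained networks look in the newest picture that a camera, given by its name, has taken for a name from the list of things; names that differ only in an ending like _2 or _b are one class to them, and where a whole thing is asked for, a point or a joint stands for the part that bears it (a point fixed in the world has none). Each returns a list of dicts, best first, with "confidence" (0 to 1); they miss things now and then, are a little off and sometimes report something else, mostly with a low value. They report only what shows in the picture. A call takes as long as a camera call. They do not tell look-alikes from the thing itself.
- look_for(camera, name): "at" ([column, row] in pixels, amid what is visible of it).
- tip_of(camera, name): "at" ([column, row] in pixels: a listed point, or the origin of a listed thing).
Readings, each from a call of its own:
- read_time_s(): time.
- read_qpos(): joint angles.
- read_joint_vel(): joint speeds.
- read_effort(): joint torques, N m.
- read_eef_pos(): TCP position.
- read_tcp_rot(): TCP orientation.
- read_ft_force(): force on the tool from outside, world axes, zero at the start.
- read_ft_torque(): the same for the moment, N m.
- read_finger_gap(): finger opening in m.
Only numpy, scipy, OpenCV 4.12 (cv2) and the standard library are available. Lean on these libraries where they do the work, as an engineer would, in place of code of your own. Each camera call takes 0.05 s, during which the arm holds its last target.

## Working session

There is one attempt and no reset: what is moved stays moved. The work goes in short steps, each a Python script; the robot and the scene stay as the last script left them, time stands still between calls to the robot, and variables do not carry over. Pictures are saved under pics/ and viewed, and the job is handed in when it is done.

```bash
ls; mkdir -p pics; python3 - <<'E'
from bench import *
import cv2
for c in ["scene","side","wrist"]:
    im=read_camera(c); cv2.imwrite(f"pics/{c}0.png",im[:,:,::-1])
    p=camera_params(c); print(c,p["K"],p["camera_from_world"])
    for n in ["long_carton_center","middle_carton_center","short_carton_center","jar_center","oblong_tray_in","square_tray_in","tape_roll","stapler","cutter","label_roll"]:
        print(c,n,[(d["at"],d["confidence"]) for d in tip_of(c,n)])
print(read_time_s(),read_tcp_rot(),read_finger_gap())
E
```

```text
pics
scene [[545.97013518   0.         281.09108317]
 [  0.         545.97013518 208.57593048]
 [  0.           0.           1.        ]] [[ 0.27675595  0.96088843 -0.0099788  -0.13803349]
 [ 0.51160628 -0.15612773 -0.84491606 -0.19052617]
 [-0.81342803  0.22873033 -0.53480583  1.68588859]
 [ 0.          0.          0.          1.        ]]
scene long_carton_center [([123.3, 234.4], 0.71), ([176.5, 243.6], 0.27)]
scene middle_carton_center [([411.3, 196.5], 0.78), ([386.1, 168.6], 0.71), ([467.0, 222.1], 0.58)]
scene short_carton_center [([313.6, 209.3], 0.6)]
scene jar_center [([222.0, 219.2], 0.91), ([313.4, 207.2], 0.27)]
scene oblong_tray_in [([213.6, 300.7], 0.92)]
scene square_tray_in [([385.5, 262.8], 0.97)]
scene tape_roll [([302.6, 272.9], 0.7)]
scene stapler [([279.9, 223.1], 0.61)]
scene cutter [([221.9, 216.5], 0.74)]
scene label_roll [([178.2, 247.3], 0.64)]
side [[528.38433351   0.         269.7290829 ]
 [  0.         528.38433351 211.82988464]
 [  0.           0.           1.        ]] [[-0.9464684  -0.32235634  0.01685092  0.48915365]
 [-0.23384614  0.64873756 -0.7241
[... 716 characters left out ...]
90445   0.         281.44626236]
 [  0.         365.18390445 212.65788798]
 [  0.           0.           1.        ]] [[ 2.40753943e-01 -9.70586178e-01  1.00235287e-04 -6.50671269e-01]
 [-9.20128651e-01 -2.28205084e-01  3.18254153e-01 -4.20911475e-02]
 [-3.08870208e-01 -7.67131717e-02 -9.48005424e-01  3.80552383e-01]
 [ 0.00000000e+00  0.00000000e+00  0.00000000e+00  1.00000000e+00]]
wrist long_carton_center []
wrist middle_carton_center []
wrist short_carton_center []
wrist jar_center []
wrist oblong_tray_in []
wrist square_tray_in []
wrist tape_roll []
wrist stapler []
wrist cutter []
wrist label_roll []
1.65 [9.92575720e-01 1.21628286e-01 4.05174026e-06 1.01351029e-05] 0.08535177596727668
```

View pics/scene0.png

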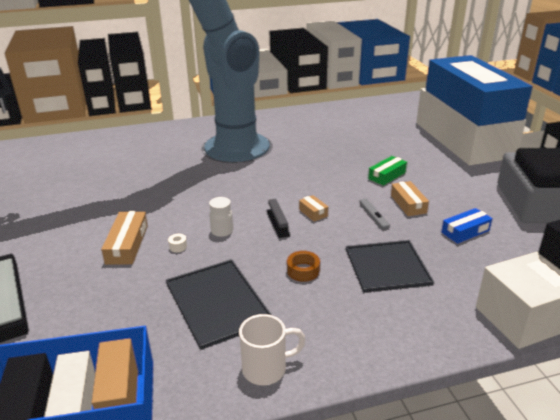

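View pics/side0.png

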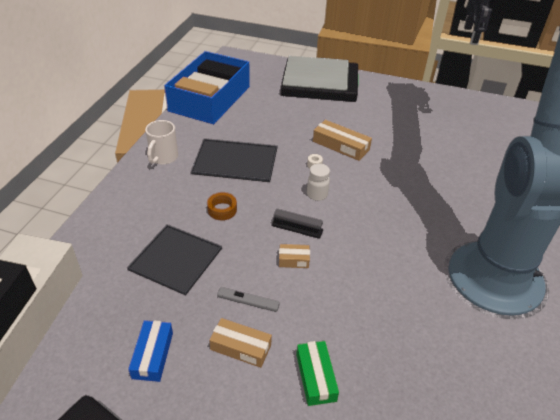

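The scene view shows:
- Long carton (125,237), jar (221,217), label roll (177,243), stapler (279,218) and short carton (313,208).
- Cutter (374,213), and trays at (215,300) and (388,265).
- Three candidates for the middle carton: brown (410,197), green (388,170) and blue (467,225). The brown one fits, because the task asks for brown cartons.

Next I'll fit poses from both fixed views.

```bash
cat > h.py <<'E'
import numpy as np, cv2
from scipy.optimize import minimize
def proj(p,P):
    P=np.atleast_2d(P); M=np.asarray(p["camera_from_world"]); c=P@M[:3,:3].T+M[:3,3]
    q=c@np.asarray(p["K"]).T; return q[:,:2]/q[:,2:]
def ray(p,uv,z):
    M=np.asarray(p["camera_from_world"]);K=np.asarray(p["K"])
    d=M[:3,:3].T@np.linalg.solve(K,[uv[0],uv[1],1]); o=-M[:3,:3].T@M[:3,3]
    return o+d*(z-o[2])/d[2]
def box(x,y,th,dim,z0=0):
    L,W,H=dim; c,s=np.cos(th),np.sin(th)
    return np.array([[x+c*a-s*b,y+s*a+c*b,z] for a in(-L/2,L/2) for b in(-W/2,W/2) for z in(z0,z0+H)])
def cyl(x,y,dim,z0=0):
    D,_,H=dim; t=np.linspace(0,2*np.pi,40)
    return np.array([[x+D/2*np.cos(a),y+D/2*np.sin(a),z] for a in t for z in(z0,z0+H)])
S=4
def hullmask(p,P,shape=(420,560)):
    q=cv2.convexHull(proj(p,P).astype(np.float32))
    m=np.zeros(shape,np.uint8); cv2.fillConvexPoly(m,np.round(q*256).astype(np.int32),1,shift=8,lineType=8); return m
def mask(im,kind,near,r):
    """hull of the largest blob of the kind near a pixel"""
    hsv=cv2.cvtColor(im,cv2.COLOR_RGB2HSV); h,s,v=cv2.split(hsv)
    if kind=="brown": m=(h>=5)&(h<=22)&(s>110)&(v>60)
    if kind=="dark": m=(v<62)
    if kind=="white": m=(v>125)&(s<60)
    m=m.astype(np.uint8); d=np.zeros_like(m); cv2.circle(d,tuple(int(round(a)) for a in near),int(r),1,-1); m&=d
    n,lab,st,_=cv2.connectedComponentsWithStats(m)
    keep=[i for i in range(1,n) if st[i,4]>=25]
    m=np.isin(lab,keep).astype(np.uint8)
    ys,xs=np.nonzero(m)
    if len(xs)<5: return None
    return cv2.convexHull(np.stack([xs,ys],1).astype(np.int32))
def cost(hulls,ps,Pts):
    c=0
    for hu,p in zip(hulls,ps):
        q=cv2.convexHull(proj(p,Pts).astype(np.float32)); hf=hu.astype(np.float32)
        a,_=cv2.intersectConvexConvex(q,hf); A=cv2.contourArea(q);B=cv2.contourArea(hf)
        c+=1-a/(A+B-a)
    return c/len(ps)
def fit(hulls,ps,gen,x0,yaws=None):
    best=None
    for y in (yaws if yaws is not None else [None]):
        s=list(x0)+([y] if y is not None else [])
        sim=np.array([s]+[[s[j]+(d if i==j else 0) for j in range(len(s))] for i,d in enumerate([.015,.015,.25][:len(s)])])
        r=minimize(lambda v:cost(hulls,ps,gen(*v)),s,method="Nelder-Mead",options=dict(initial_simplex=sim,xatol=1e-5,fatol=1e-6,maxiter=600))
        if best is None or r.fun<best.fun: best=r
    return best
E
cat > m1.py <<'E'
from h import *; from bench import *
ps={c:camera_params(c) for c in("scene","side")}
ims={c:cv2.imread(f"pics/{c}0.png")[:,:,::-1].copy() for c in ps}
T={"long":((125,237),(342,139),.15,.064,.042,"brown",40),"middle":((410,197),(241,342),.105,.054,.036,"brown",38),
"short":((313,208),(294,256),.066,.044,.03,"brown",22),"jar":((221,217),(318,183),.054,.054,.08,"white",24),
"oblong":((215,300),(235,160),.21,.15,.01,"dark",62),"square":((388,265),(176,258),.15,.15,.01,"dark",55)}
vis={c:ims[c][:,:,::-1].copy() for c in ps}
for n,(a,b,L,W,H,k,r) in T.items():
    hs=[mask(ims["scene"],k,a,r),mask(ims["side"],k,b,r)]
    x0=ray(ps["scene"],a,H/2)[:2]; x1=ray(ps["side"],b,H/2)[:2]
    gen=(lambda x,y:cyl(x,y,(L,W,H))) if n=="jar" else (lambda x,y,t:box(x,y,t,(L,W,H)))
    Y=None if n=="jar" else np.arange(0,np.pi,np.pi/6)
    for lab,sel in(("both",[0,1]),("scene",[0]),("side",[1])):
        rr=fit([hs[i] for i in sel],[list(ps.values())[i] for i in sel],gen,(x0+x1)/2,Y)
        print(n,lab,rr.x.round(4),round(rr.fun,3))
        if lab=="both": X=rr.x
    for c,hh in zip(ps,hs):
        cv2.polylines(vis[c],[hh],True,(0,255,255),1)
        cv2.polylines(vis[c],[np.round(cv2.convexHull(proj(ps[c],gen(*X)).astype(np.float32))).astype(np.int32)],True,(0,0,255),1)
cv2.imwrite("pics/fit_scene.png",cv2.resize(vis["scene"][150:350,90:490],None,fx=2,fy=2))
cv2.imwrite("pics/fit_side.png",cv2.resize(vis["side"][110:390,110:390],None,fx=2,fy=2))
E
python3 m1.py
```

```text
long both [ 0.4236 -0.351  -0.2124] 0.118
long scene [ 0.4222 -0.3508 -0.2165] 0.11
long side [ 0.428  -0.3565 -0.3032] 0.118
middle both [0.4558 0.3477 3.0534] 0.129
middle scene [0.4535 0.3508 2.9886] 0.118
middle side [ 0.4597  0.3442 -0.0299] 0.109
short both [0.4242 0.1027 0.155 ] 0.192
short scene [0.4228 0.104  0.043 ] 0.162
short side [0.4291 0.0987 3.4274] 0.188
jar both [ 0.4476 -0.1222] 0.518
jar scene [ 0.4476 -0.1225] 0.483
jar side [ 0.4293 -0.1105] 0.546
oblong both [ 0.6779 -0.1884  0.2002] 0.117
oblong scene [ 0.6779 -0.1808  0.1691] 0.127
oblong side [ 0.6831 -0.189   0.1915] 0.099
square both [0.6706 0.1844 1.4353] 0.089
square scene [0.6716 0.1913 1.4353] 0.093
square side [ 0.6758  0.1834 -0.1332] 0.078
```

View pics/fit_scene.png

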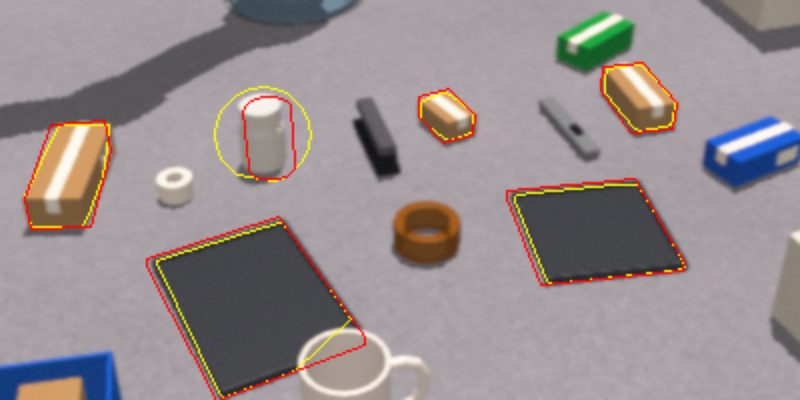

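View pics/fit_side.png

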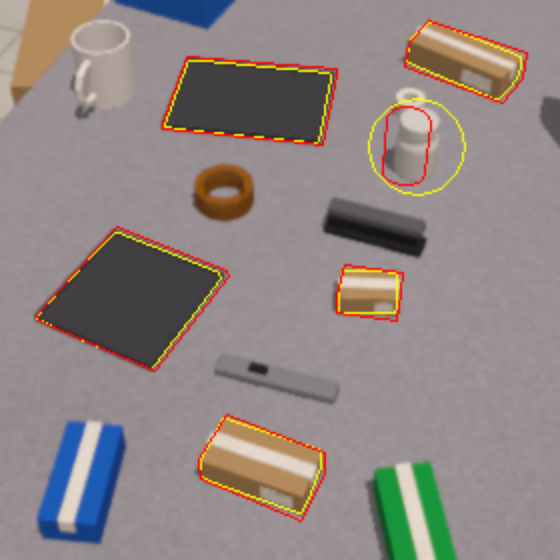

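```bash
cat >> h.py <<'E'
from scipy.spatial.transform import Rotation as R
def q_down(a):  # tool x axis at world angle a, pointing down
    return [float(np.cos(a/2)),float(np.sin(a/2)),0.,0.]
E
python3 - <<'E'
from bench import *; from h import *
M=np.array(camera_params("wrist")["camera_from_world"]); C=np.linalg.inv(M)
Rt=R.from_quat(read_tcp_rot()).as_matrix(); p=np.array(read_eef_pos())
print("cam in tool",Rt.T@(C[:3,3]-p), "fwd in tool",Rt.T@C[:3,2], "tool axes\n",Rt)
off=Rt.T@(C[:3,3]-p)
# views
for nm,pos,a in [("L",(.50,-.28,.30),0),("R",(.50,.25,.30),0),("L2",(.5,-.28,.3),np.pi),("R2",(.5,.25,.3),np.pi)]:
    q=q_down(a); j=inverse_kinematics(pos,q); 
    Rq=R.from_quat(q).as_matrix(); fc=np.array(pos)+Rq@off; f=Rq@(Rt.T@C[:3,2]); print(nm,None if j is None else np.round(j,2),"centre on table",(fc+f*(-fc[2]/f[2])).round(3),fc)
E
```

```text
cam in tool [ 0.08076515  0.00067606 -0.12394075] fwd in tool [-3.18259879e-01 -1.57516673e-04  9.48003494e-01] tool axes
 [[ 9.70413120e-01  2.41450568e-01  1.05087484e-05]
 [ 2.41450568e-01 -9.70413120e-01 -1.91341017e-05]
 [ 5.57788761e-06  2.11053266e-05 -1.00000000e+00]]
L [ 0.62  0.21 -0.21  1.72  0.05  1.22 -1.17] centre on table [ 0.438 -0.281  0.   ] [ 0.58076515 -0.28067606  0.42394075]
R [ 0.44  0.41 -1.21  1.72  0.4   1.29 -2.42] centre on table [0.438 0.249 0.   ] [0.58076515 0.24932394 0.42394075]
L2 [ 0.93  0.25 -0.58  1.71  0.14  1.23  1.89] centre on table [ 0.562 -0.279  0.   ] [ 0.41923485 -0.27932394  0.42394075]
R2 [ 0.47  0.44 -1.26  1.72  0.43  1.3   0.69] centre on table [0.562 0.251 0.   ] [0.41923485 0.25067606 0.42394075]
```

```bash
python3 - <<'E'
from bench import *; from h import *
import json
out={}
for nm,pos in [("L",(.61,-.22,.32)),("R",(.61,.22,.32))]:
    move_ptp(pos,q_down(0)); pause(.2)
    p=camera_params("wrist"); im=read_camera("wrist"); cv2.imwrite(f"pics/w{nm}.png",im[:,:,::-1])
    out[nm]={k:np.array(p[k]).tolist() for k in("K","camera_from_world")}
    print(nm,np.round(read_eef_pos(),4),np.round(read_qpos(),2),read_time_s())
json.dump(out,open("wp.json","w"))
E
```

```text
L [ 0.6097 -0.2209  0.3199] [ 0.51  0.35 -0.29  1.51  0.1   1.3  -1.36] 4.1
R [0.6105 0.2186 0.3199] [-0.01  0.38 -0.52  1.5   0.19  1.31 -2.12] 5.9667
```

View pics/wL.png

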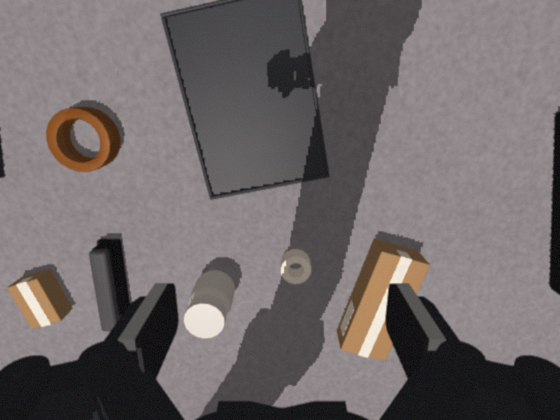

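View pics/wR.png

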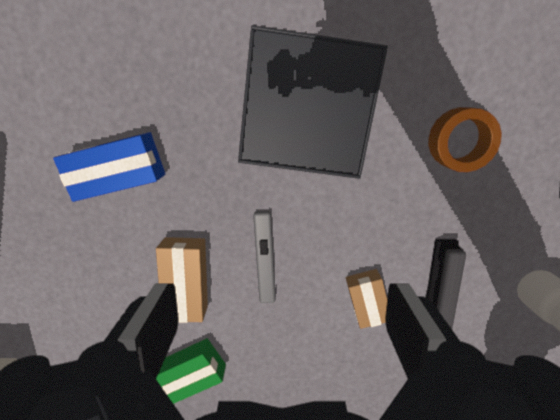

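```bash
cat >> h.py <<'E'
def gradim(im,s=1.2):
    g=cv2.GaussianBlur(im.astype(np.float32),(0,0),s)
    return np.abs(cv2.Sobel(g,cv2.CV_32F,1,0,ksize=3)).max(2),np.abs(cv2.Sobel(g,cv2.CV_32F,0,1,ksize=3)).max(2),[cv2.Sobel(g,cv2.CV_32F,1,0,ksize=3),cv2.Sobel(g,cv2.CV_32F,0,1,ksize=3)]
def edgescore(G,p,Pts,rows=None):
    q=cv2.convexHull(proj(p,Pts).astype(np.float32))[:,0]
    tot=[]
    for a,b in zip(q,np.roll(q,-1,0)):
        L=np.linalg.norm(b-a)
        if L<1.5: continue
        t=(np.arange(int(np.ceil(L)))+.5)/np.ceil(L); pts=a+(b-a)*t[:,None]
        n=np.array([(b-a)[1],-(b-a)[0]])/L
        mx=pts[:,0].astype(np.float32)[None];my=pts[:,1].astype(np.float32)[None]
        gx=cv2.remap(G[0],mx,my,cv2.INTER_LINEAR);gy=cv2.remap(G[1],mx,my,cv2.INTER_LINEAR)
        v=np.abs(gx*n[0]+gy*n[1]).max(-1)[0] if gx.ndim==3 else np.abs(gx*n[0]+gy*n[1])[0]
        ok=(mx[0]>1)&(mx[0]<558)&(my[0]>1)&(my[0]<418)
        tot.append(np.minimum(v[ok],150))
    tot=np.concatenate(tot) if tot else np.zeros(1)
    return tot.mean() if len(tot) else 0
def G3(im,s=1.2):
    g=cv2.GaussianBlur(im.astype(np.float32),(0,0),s)
    return [cv2.Sobel(g,cv2.CV_32F,1,0,ksize=3),cv2.Sobel(g,cv2.CV_32F,0,1,ksize=3)]
def efit(views,gen,x0,dx=.008,dt=.1):
    """views: list of (im,p). coarse-to-fine edge fit with several starts"""
    x=np.array(x0,float); best=None
    for s,k in((3,1.),(1.2,.4)):
        Gs=[(G3(im,s),p) for im,p in views]
        f=lambda v:-sum(edgescore(G,p,gen(*v)) for G,p in Gs)
        cands=[]
        rng=np.random.default_rng(0)
        for i in range(10):
            st=x+(0 if i==0 else 1)*rng.uniform(-1,1,len(x))*np.array([dx,dx,dt][:len(x)])*k
            sim=np.array([st]+[st+np.eye(len(x))[j]*[dx,dx,dt][j]*.5*k for j in range(len(x))])
            cands.append(minimize(f,st,method="Nelder-Mead",options=dict(initial_simplex=sim,xatol=1e-5,fatol=1e-3,maxiter=300)))
        b=min(cands,key=lambda r:r.fun); x=b.x
    return x,-b.fun/len(views)
E
cat > m2.py <<'E'
from h import *; from bench import camera_params
import json
ps={c:camera_params(c) for c in("scene","side")}; wp=json.load(open("wp.json")); ps["wL"]=wp["L"];ps["wR"]=wp["R"]
F={"scene":"scene0","side":"side0","wL":"wL","wR":"wR"}
ims={c:cv2.imread(f"pics/{F[c]}.png")[:,:,::-1].copy() for c in ps}
T={"long":((.15,.064,.042),(.4236,-.351,-.21),["scene","side","wL"]),"middle":((.105,.054,.036),(.4558,.3477,-.06),["scene","side","wR"]),
"short":((.066,.044,.03),(.4242,.1027,.15),["scene","side","wL","wR"]),"jar":((.054,.054,.08),(.435,-.112),["scene","side","wL"]),
"oblong":((.21,.15,.01),(.678,-.187,.195),["scene","side","wL"]),"square":((.15,.15,.01),(.673,.186,1.435),["scene","side","wR"])}
vis={c:ims[c][:,:,::-1].copy() for c in ps}; res={}
for n,(d,x0,vs) in T.items():
    gen=(lambda x,y:cyl(x,y,d)) if n=="jar" else (lambda x,y,t:box(x,y,t,d))
    X,s=efit([(ims[v],ps[v]) for v in vs],gen,x0); res[n]=X.tolist(); print(n,X.round(4),round(s,1))
    for v in vs:
        print("   ",v,[round(float(k),4) for k in efit([(ims[v],ps[v])],gen,X,.004,.05)[0]])
        cv2.polylines(vis[v],[np.round(cv2.convexHull(proj(ps[v],gen(*X)).astype(np.float32))*16).astype(np.int32)],True,(0,0,255),1,shift=4)
json.dump(res,open("res.json","w"))
cv2.imwrite("pics/f2_scene.png",cv2.resize(vis["scene"][150:350,90:490],None,fx=2,fy=2))
cv2.imwrite("pics/f2_side.png",cv2.resize(vis["side"][110:390,110:390],None,fx=2,fy=2))
cv2.imwrite("pics/f2_wL.png",vis["wL"]);cv2.imwrite("pics/f2_wR.png",vis["wR"])
E
python3 m2.py
```

```text
long [ 0.4262 -0.3506 -0.2894] 118.5
    scene [0.4317, -0.3501, -0.2912]
    side [0.4261, -0.35, -0.2907]
    wL [0.426, -0.3509, -0.2881]
middle [ 0.4573  0.3469 -0.0483] 110.1
    scene [0.4585, 0.3486, -0.0523]
    side [0.4575, 0.3474, -0.0374]
    wR [0.4573, 0.3493, -0.1264]
short [0.4265 0.102  0.2943] 109.2
    scene [0.4259, 0.1041, 0.2566]
    side [0.4264, 0.1022, 0.2893]
    wL [0.4346, 0.0918, 0.2913]
    wR [0.4256, 0.1034, 0.1362]
jar [ 0.4375 -0.1298] 62.1
    scene [0.4342, -0.1291]
    side [0.434, -0.1275]
    wL [0.4399, -0.1321]
oblong [ 0.6794 -0.1866  0.1916] 135.9
    scene [0.6787, -0.1849, 0.1943]
    side [0.6794, -0.186, 0.1844]
    wL [0.6793, -0.1867, 0.1915]
square [0.674  0.1857 1.4289] 143.9
    scene [0.6743, 0.1883, 1.4387]
    side [0.6733, 0.1867, 1.434]
    wR [0.674, 0.1856, 1.4284]
```

```bash
python3 -c "
import cv2,numpy as np
a=cv2.imread('pics/f2_wL.png');b=cv2.imread('pics/f2_wR.png');s=cv2.imread('pics/f2_side.png')
t=np.vstack([cv2.resize(a,(400,300)),cv2.resize(b,(400,300))]);cv2.imwrite('pics/f2_all.png',np.hstack([t,cv2.resize(s,(400,600))[:600]]))
m=cv2.imread('pics/scene0.png')[150:245,350:500];cv2.imwrite('pics/mid_crop.png',cv2.resize(m,None,fx=4,fy=4,interpolation=cv2.INTER_CUBIC))"
```

```text
(no output)
```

View pics/f2_all.png

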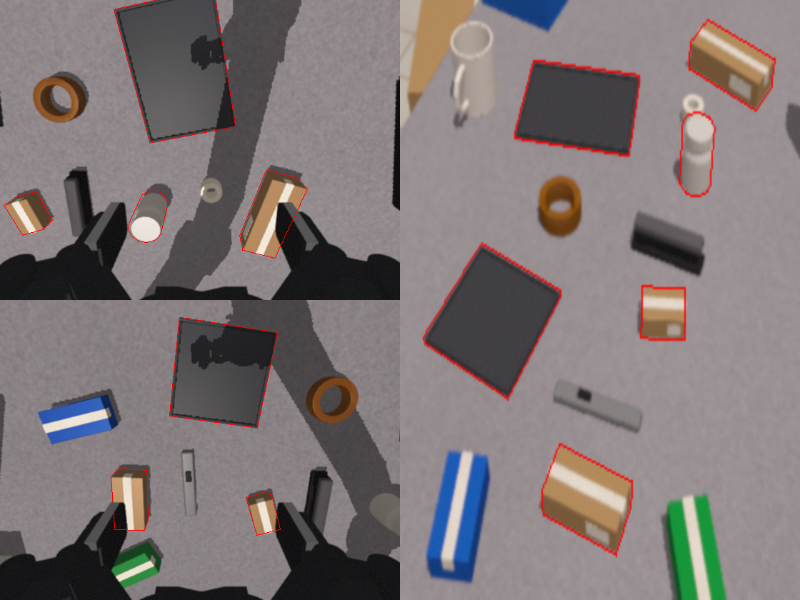

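View pics/mid_crop.png

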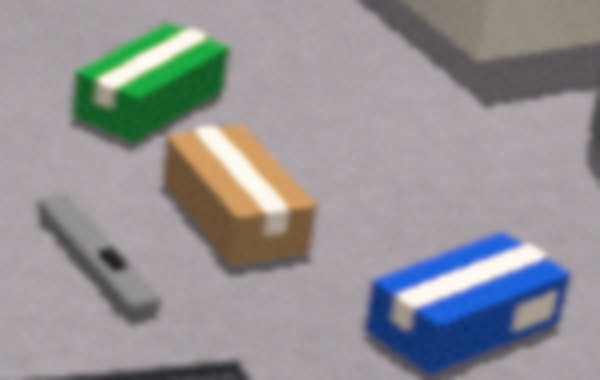

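View pics/f2_scene.png

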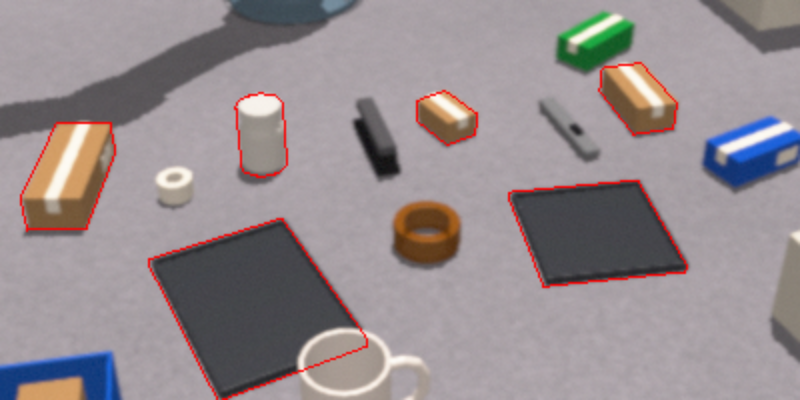

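```bash
python3 - <<'E'
from bench import *; from h import *; import json
ps=camera_params("side"),camera_params("scene"); wp=json.load(open("wp.json"))
print("label",ray(ps[0],(315,161),.0125),ray(ps[1],(177.5,243),.0125),ray(wp["L"],(296,267),.0125))
print("stapler ends",ray(wp["R"],(462,250),.04),ray(wp["R"],(445,335),.04), ray(wp["L"],(97,250),.04),ray(wp["L"],(108,330),.04))
print("stapler edges at side",ray(ps[0],(275,213),.04),ray(ps[0],(322,236),0))
print("cutter",ray(wp["R"],(256,212),.019),ray(wp["R"],(274,300),.019))
print("green",ray(ps[0],(300,345),.036),ray(ps[0],(325,342),.036))
print("mug",ray(ps[0],(160,155),.0))
for x,y,t in [(.4262,-.3506,-.289),(.4573,.3469,-.048),(.4265,.102,.294)]:
    print([ (x-s*.057*np.sin(t),y+s*.057*np.cos(t)) for s in(1,-1)])
for pos,a in [((.4262,-.3506,.03),-.289),((.68,-.187,.03),.1916),((.4573,.3469,.03),-.048),((.68,-.187,.08),.1916),((.4265,.102,.03),.294),((.4375,-.13,.05),0),((.674,.186,.05),0)]:
    for b in(0,np.pi):
        j=inverse_kinematics(pos,q_down(a+b)); print(pos,b,None if j is None else np.round(j,2))
E
```

```text
label [ 0.47192754 -0.24283631  0.0125    ] [ 0.47340614 -0.23738561  0.0125    ] [ 0.47038133 -0.24089343  0.0125    ]
stapler ends [ 0.50770778 -0.00069206  0.04      ] [0.38565025 0.00288711 0.04      ] [0.50786872 0.00086973 0.04      ] [0.3936094  0.00516323 0.04      ]
stapler edges at side [0.50062396 0.01176801 0.04      ] [0.38565679 0.00811585 0.        ]
cutter [0.55004655 0.24853247 0.019     ] [0.42619213 0.22769906 0.019     ]
green [0.347135   0.32674141 0.036     ] [0.30511437 0.30515744 0.036     ]
mug [ 0.88009182 -0.1389961   0.        ]
[(np.float64(0.442444648789537), np.float64(-0.29596382713161)), (np.float64(0.40995535121046306), np.float64(-0.40523617286839003))]
[(np.float64(0.4600349494970252), np.float64(0.4038343486065198)), (np.float64(0.45456505050297474), np.float64(0.2899656513934802))]
[(np.float64(0.40998237454206005), np.float64(0.156554267012134)), (np.float64(0.44301762545793993), np.float64(0.04744573298786597))]
(0.4262, -0.3506, 0.03) 0 [ 0.77  0.51 -0.18  1.96  0.14  0.68 -1.36]
(0.4262, -0.3506, 0.03) 3.141592653589793 [ 1.12  0.58 -0.6   1.
[... 229 characters left out ...]
0.75 -2.65]
(0.4573, 0.3469, 0.03) 3.141592653589793 [ 0.02  0.77 -0.95  1.88  0.79  0.92  0.22]
(0.68, -0.187, 0.08) 0 [ 0.47  0.69 -0.37  1.55  0.28  0.96 -1.36]
(0.68, -0.187, 0.08) 3.141592653589793 [ 0.97  1.09 -1.26  1.52  1.06  1.32  1.35]
(0.4265, 0.102, 0.03) 0 [ 0.16  0.4  -0.53  2.21  0.35  0.61 -1.91]
(0.4265, 0.102, 0.03) 3.141592653589793 [ 0.74  0.78 -1.25  2.19  0.98  0.93  0.75]
(0.4375, -0.13, 0.05) 0 [ 0.53  0.35 -0.37  2.17  0.21  0.65 -1.55]
(0.4375, -0.13, 0.05) 3.141592653589793 [ 1.25  0.74 -1.25  2.15  0.91  0.95  1.04]
(0.674, 0.186, 0.05) 0 [-0.03  0.73 -0.42  1.57  0.35  0.92 -2.14]
(0.674, 0.186, 0.05) 3.141592653589793 [ 0.35  0.97 -1.03  1.55  0.89  1.15  0.69]
```

The crop shows the brown carton at (410,197) sitting between the green and blue look-alikes. Pose fits agree to about 2 mm. I'll start with the long carton.

```bash
cat >> h.py <<'E'
def pick(x,y,a,h,open_=.085,effort=40,lift=.16,app=.12):
    from bench import move_ptp,movel,move_gripper,read_finger_gap,read_ft_force,read_time_s,read_eef_pos
    move_gripper(open_)
    move_ptp([x,y,app],q_down(a)); movel([x,y,h],speed=.12)
    e=read_eef_pos(); move_gripper(0.0,effort); print("gap",read_finger_gap(),"eef",np.round(e,4),"F",np.round(read_ft_force(),1))
    movel([x,y,lift],speed=.15); print("lifted gap",round(read_finger_gap(),4),"F",np.round(read_ft_force(),1),read_time_s())
def place(x,y,a,h,open_=.085,up=.2):
    from bench import move_ptp,movel,move_gripper,read_finger_gap,read_ft_force,read_time_s,read_eef_pos
    move_ptp([x,y,up],q_down(a)); movel([x,y,h+.02],speed=.15); movel([x,y,h],speed=.03)
    print("at",np.round(read_eef_pos(),4),"F",np.round(read_ft_force(),1))
    move_gripper(open_); movel([x,y,up],speed=.15); print("t",read_time_s())
E
python3 - <<'E'
from bench import *; from h import *
pick(.4262,-.3506,-.2894,.026)
for c in("scene","side"): cv2.imwrite(f"pics/{c}1.png",read_camera(c)[:,:,::-1])
cv2.imwrite("pics/w1.png",read_camera("wrist")[:,:,::-1])
a=[cv2.imread(f"pics/{c}1.png") for c in("side",)]+[cv2.imread("pics/w1.png")]
cv2.imwrite("pics/lift1.png",np.hstack([cv2.resize(i,(400,300)) for i in a]))
E
```

```text
gap 0.06372554237124753 eef [ 0.4269 -0.351   0.0266] F [-0.6  0.7  4.5]
lifted gap 0.0633 F [ 0.5 -0.8 -4.3] 10.7417
```

View pics/lift1.png

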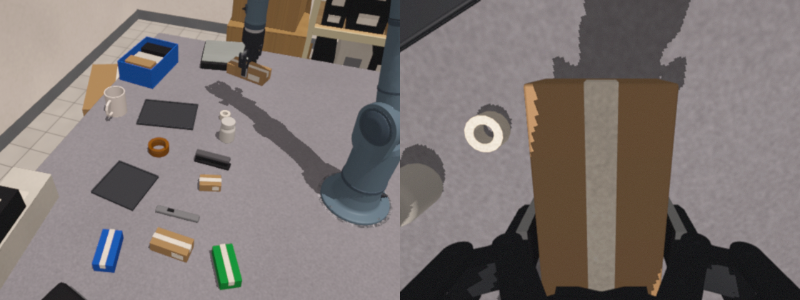

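```bash
cat >> h.py <<'E'
def look(tag,cams=("scene","side")):
    from bench import read_camera,camera_params
    out=[]
    for c in cams:
        p=camera_params(c); im=read_camera(c); cv2.imwrite(f"pics/{c}_{tag}.png",im[:,:,::-1]); out.append((im,p))
    return out
def shot(views,gens,fn,center,half=75,s=None):
    tiles=[]
    for im,p in views:
        v=im[:,:,::-1].copy()
        k=5; 
        u=np.round(proj(p,np.array(center))[0]).astype(int); 
        x0,y0=max(u[0]-half,0),max(u[1]-half,0); t=cv2.resize(v[y0:y0+2*half,x0:x0+2*half],None,fx=390/(2*half),fy=390/(2*half),interpolation=cv2.INTER_CUBIC); f=390/(2*half)
        for g in gens:
            q=(cv2.convexHull(proj(p,g).astype(np.float32))-[x0-.5,y0-.5])*f
            cv2.polylines(t,[np.round(q).astype(np.int32)],True,(0,0,255),1)
        tiles.append(cv2.copyMakeBorder(t,0,390-t.shape[0],0,390-t.shape[1],cv2.BORDER_CONSTANT))
    cv2.imwrite(fn,np.hstack(tiles[:2]))
E
python3 - <<'E'
from bench import *; from h import *
X=(.6794,-.1866,.1916)
place(*X,.0266+.004+.001,up=.15)
movel([X[0]-.12,X[1]+.12,.3],speed=.3)
V=look("2",("scene","side"))
d=(.15,.064,.042); gen=lambda x,y,t:box(x,y,t,d,.004)
r,s=efit(V,gen,X,.006,.06); print("long",r.round(4),s)
for v in V: print([round(float(k),4) for k in efit([v],gen,r,.004,.05)[0]])
shot(V,[gen(*r),box(*X,(.21,.15,.01))],"pics/p2.png",(X[0],X[1],.02))
E
```

```text
at [ 0.6795 -0.1865  0.0315] F [ 0.7  0.3 -2.8]
t 14.9667
long [ 0.6781 -0.1855  0.198 ] 126.8048095703125
[0.678, -0.1851, 0.1922]
[0.6785, -0.187, 0.1913]
```

View pics/p2.png

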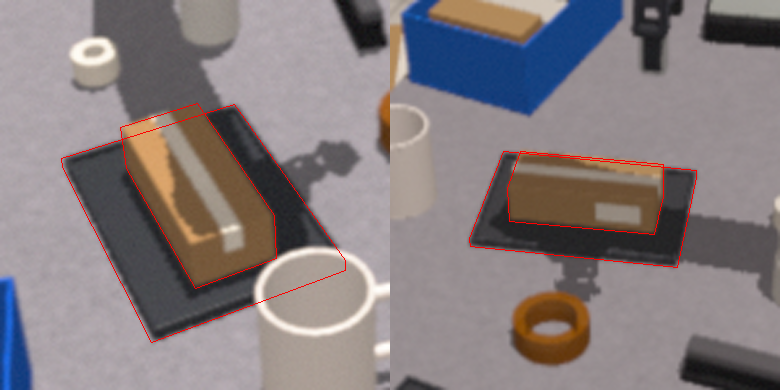

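```bash
python3 - <<'E'
from bench import *; from h import *
X=(.6792,-.1864,.1916)
move_ptp([.4576,.3472,.2],q_down(-.0483))
pick(.4576,.3472,-.0483,.024,lift=.2)
e=read_eef_pos()
place(*X,.024+.046+.0012,up=.2)
movel([X[0]-.12,X[1]+.12,.3],speed=.3)
V=look("3",("scene","side"))
d=(.105,.054,.036); gen=lambda x,y,t:box(x,y,t,d,.046); g0=lambda x,y,t:box(x,y,t,(.15,.064,.042),.004)
r,s=efit(V,gen,X,.006,.06); print("middle",r.round(4),s)
for v in V: print([round(float(k),4) for k in efit([v],gen,r,.004,.05)[0]])
r0,s=efit(V,g0,X,.006,.06); print("long",r0.round(4),s)
shot(V,[gen(*r),g0(*r0),box(*X,(.21,.15,.01))],"pics/p3.png",(X[0],X[1],.03))
E
```

```text
gap 0.0533458280365162 eef [0.4582 0.348  0.0248] F [ 0.3 -0.3  4.9]
lifted gap 0.0535 F [ 0.2 -0.7 -1.7] 20.8833
at [ 0.6793 -0.1864  0.0711] F [ 0.2 -0.5 -1.1]
t 26.0833
middle [ 0.6731 -0.1722  0.2687] 73.20318603515625
[0.672, -0.1758, 0.3909]
[0.6593, -0.1361, 0.3482]
long [ 0.6779 -0.1862  0.1987] 101.41602325439453
```

View pics/p3.png

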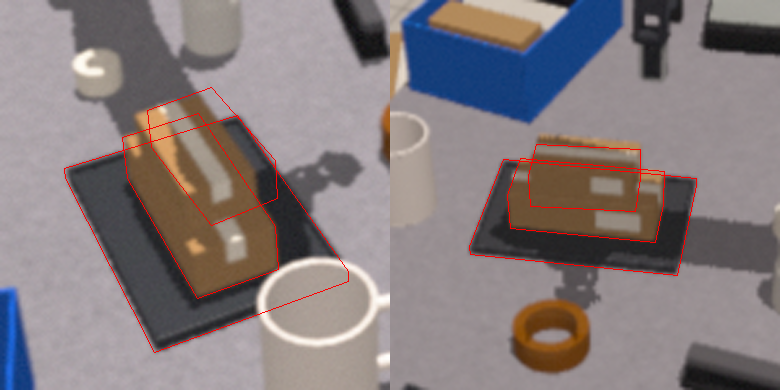

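```bash
python3 - <<'E'
from bench import *; from h import *
X=(.6792,-.1864,.1916)
move_ptp([.745,-.17,.32],q_down(0)); pause(.3)
V=look("4",("wrist",))
import pickle; pickle.dump(V[0][1],open("w4.pkl","wb"))
P=[box(*X,(.105,.054,.036),.046),box(*X,(.15,.064,.042),.004),box(*X,(.21,.15,.01))]
im,p=V[0]; v=cv2.resize(im[:,:,::-1],None,fx=1.4,fy=1.4)
for g in P: cv2.polylines(v,[np.round(cv2.convexHull(proj(p,g).astype(np.float32))*1.4).astype(np.int32)],True,(0,0,255),1)
cv2.imwrite("pics/p4.png",v)
V2=look("4s",("scene","side")); shot(V2,P[:2],"pics/p4s.png",(X[0],X[1],.03))
E
```

```text
(no output)
```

View pics/p4.png

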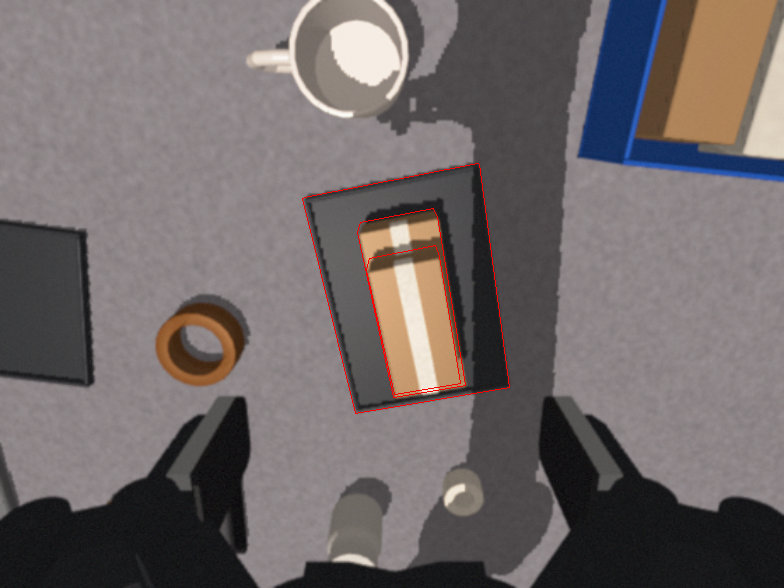

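View pics/p4s.png

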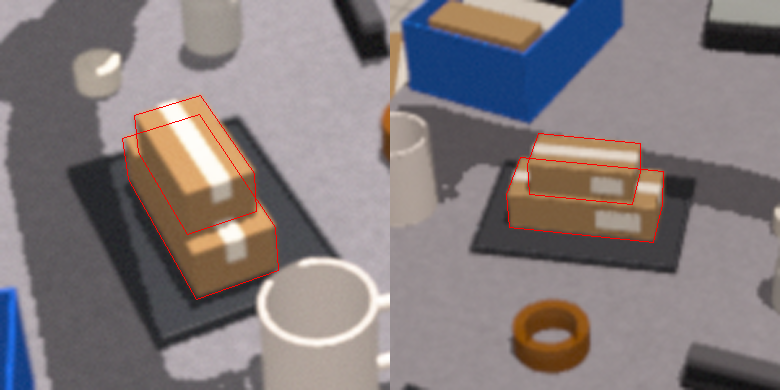

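```bash
python3 - <<'E'
from h import *; from bench import camera_params; import pickle
X=(.6792,-.1864,.1916)
L=lambda n:cv2.imread(n)[:,:,::-1].copy()
V=[(L("pics/scene_4s.png"),camera_params("scene")),(L("pics/side_4s.png"),camera_params("side")),(L("pics/wrist_4.png"),pickle.load(open("w4.pkl","rb")))]
for n,d,z in(("middle",(.105,.054,.036),.046),("long",(.15,.064,.042),.004),("tray",(.21,.15,.01),0)):
    g=lambda x,y,t:box(x,y,t,d,z)
    print(n,"all",efit(V,g,X,.003,.03)[0].round(4))
    for v in V: print([round(float(k),4) for k in efit([v],g,X,.003,.03)[0]])
E
```

```text
middle all [ 0.6779 -0.1871  0.1815]
[0.6813, -0.1841, 0.2216]
[0.6746, -0.1737, 0.1644]
[0.6774, -0.188, 0.2135]
long all [ 0.678  -0.187   0.1917]
[0.6782, -0.1853, 0.1956]
[0.6793, -0.1903, 0.2047]
[0.6777, -0.1872, 0.1868]
tray all [ 0.6799 -0.1861  0.1886]
[0.6796, -0.1841, 0.1896]
[0.6785, -0.1844, 0.2001]
[0.6801, -0.1863, 0.1886]
```

```bash
python3 - <<'E'
from bench import *; from h import *; import pickle
X=(.6790,-.1866,.1916)
move_ptp([.4262,.1025,.2],q_down(.29))
pick(.4262,.1025,.29,.022,lift=.22,effort=25)
place(*X,.022+.082+.0015,up=.24,open_=.075)
move_ptp([.745,-.17,.34],q_down(0)); pause(.3)
V=look("5",("scene","side","wrist"))
P=[box(*X,(.066,.044,.03),.082),box(*X,(.105,.054,.036),.046),box(*X,(.15,.064,.042),.004)]
for n,d,z in(("short",(.066,.044,.03),.082),("middle",(.105,.054,.036),.046),("long",(.15,.064,.042),.004)):
    g=lambda x,y,t:box(x,y,t,d,z)
    print(n,"all",efit(V,g,X,.003,.03)[0].round(4))
    for v in V: print([round(float(k),4) for k in efit([v],g,X,.003,.03)[0]])
shot(V,P,"pics/p5.png",(X[0],X[1],.05)); shot(V[2:]*2,P,"pics/p5w.png",(X[0],X[1],.05),110)
E
```

```text
gap 0.04384055797106888 eef [0.4272 0.1028 0.0229] F [-1.  -1.3  4.6]
lifted gap 0.0435 F [-0.6  0.7 -0.2] 33.425
at [ 0.679  -0.1866  0.1055] F [ 0.1  0.7 -0.1]
t 38.05
short all [ 0.6818 -0.1852  0.1932]
[0.6707, -0.1647, 0.1399]
[0.6912, -0.1901, 0.0821]
[0.6695, -0.1874, 0.185]
middle all [ 0.6775 -0.1885  0.2079]
[0.6834, -0.1877, 0.3108]
[0.681, -0.192, 0.2004]
[0.6729, -0.1893, 0.1957]
long all [ 0.6779 -0.1868  0.1872]
[0.6774, -0.1849, 0.1902]
[0.6789, -0.1896, 0.213]
[0.6777, -0.1876, 0.1917]
```

View pics/p5.png

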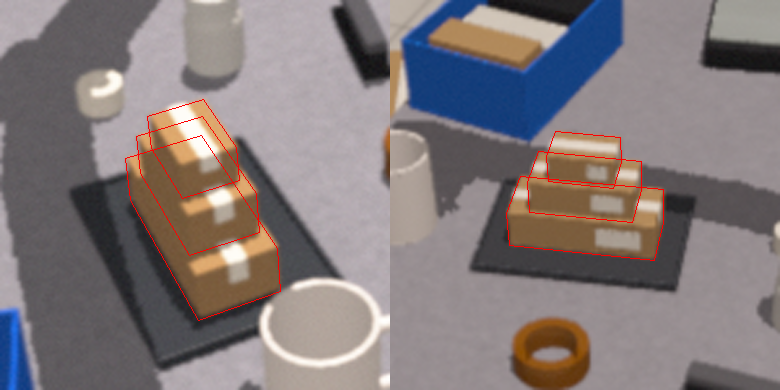

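View pics/p5w.png

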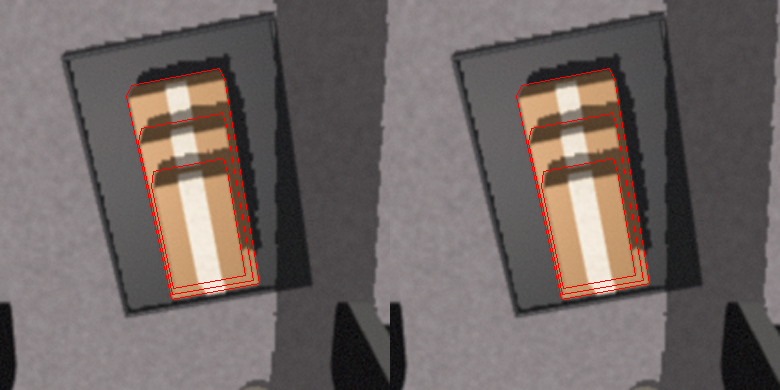

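```bash
python3 - <<'E'
from bench import *; from h import *; import json,pickle
wp=json.load(open("wp.json"))
print("lid",ray(wp["L"],(204.5,320),.08))
move_ptp([.53,-.13,.30],q_down(0)); pause(.2)
V=look("6",("scene","side","wrist"))
for c,v in zip(("scene","side","wrist"),V):
    for d in tip_of(c,"jar_center")[:1]: print(c,d, ray(v[1],d["at"],.04))
g=lambda x,y:cyl(x,y,(.054,.054,.08))
r,_=efit(V,g,(.436,-.129)); print(r)
for v in V: print(efit([v],g,(.436,-.129),.004)[0])
im=V[2][0][:,:,::-1].copy(); cv2.polylines(im,[np.round(cv2.convexHull(proj(V[2][1],g(*r)).astype(np.float32))).astype(np.int32)],True,(0,0,255),1)
t=np.linspace(0,6.28,40)
cv2.imwrite("pics/p6.png",im); pickle.dump(V[2][1],open("w6.pkl","wb"))
E
```

```text
lid [ 0.4365022  -0.13198067  0.08      ]
scene {'at': [224.3, 215.7], 'confidence': 0.71} [ 0.43457001 -0.12004518  0.04      ]
side {'at': [316.8, 181.8], 'confidence': 0.59} [ 0.43852473 -0.12932974  0.04      ]
wrist {'at': [282.2, 252.9], 'confidence': 0.79} [ 0.43454032 -0.13142672  0.04      ]
[ 0.43745624 -0.13003044]
[ 0.44588238 -0.13160951]
[ 0.43475933 -0.12969257]
[ 0.43991923 -0.130941  ]
```

View pics/p6.png

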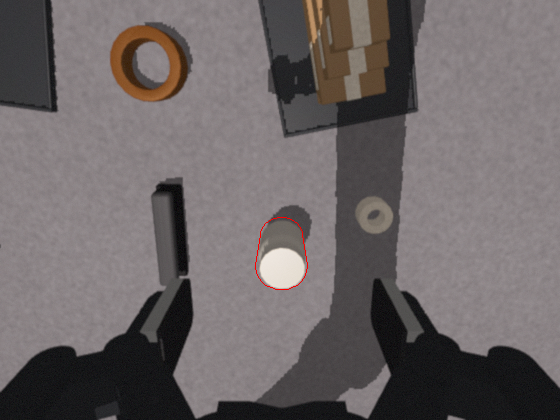

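```bash
python3 - <<'E'
from bench import *; from h import *; import pickle
p=pickle.load(open("w6.pkl","rb")); print(ray(p,(282.2,269),.08))
X=(.674,.1858)
pick(.4365,-.1305,0.,.046,lift=.2,app=.16,effort=35)
place(*X,0.,.046+.004+.0013,up=.2)
move_ptp([.745,.17,.32],q_down(0)); pause(.3)
V=look("7",("scene","side","wrist"))
g=lambda x,y:cyl(x,y,(.054,.054,.08),.004)
for v in V: print(efit([v],g,X,.004)[0].round(4))
P=[g(*X),box(*X,1.43,(.15,.15,.01))]
shot(V,P,"pics/p7.png",(*X,.03)); shot(V[2:]*2,P,"pics/p7w.png",(*X,.03),110)
E
```

```text
[ 0.43453052 -0.13138553  0.08      ]
gap 0.051888352213196105 eef [ 0.4373 -0.1306  0.0466] F [-1.  -0.3  6.6]
lifted gap 0.0525 F [-0.5  0.7 -1.6] 44.1
at [0.6741 0.1859 0.0511] F [ 0.2 -0.1 -1.8]
t 48.9583
[0.6725 0.1868]
[0.6715 0.1859]
[0.6727 0.1861]
```

View pics/p7.png

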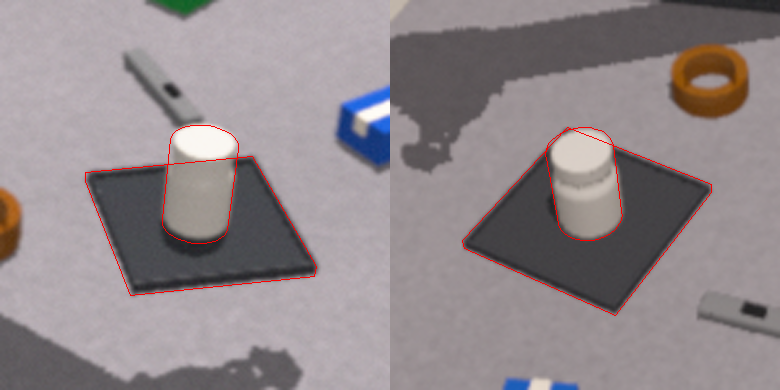

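View pics/p7w.png

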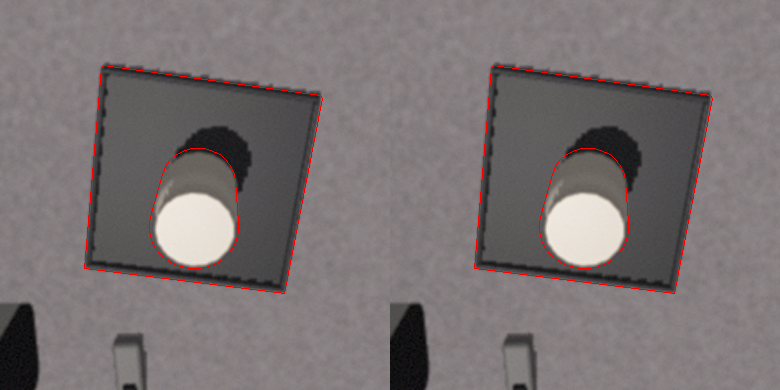

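The jar stands upright, about 2 mm from the tray's centre. One last look at the whole scene before handing in.

```bash
python3 - <<'E'
from bench import *; from h import *
move_ptp([.45,0,.4],q_down(0)); pause(.5)
V=look("8",("scene","side"))
for c,v in zip(("scene","side"),V):
    o=cv2.imread(f"pics/{c}0.png")[:,:,::-1]
    for n in("tape_roll","stapler","cutter","label_roll"): print(c,n,[d["at"] for d in tip_of(c,n)[:1]])
X=(.679,-.1866,.1916)
cv2.imwrite("pics/p8.png",np.hstack([cv2.resize(v[0][:,:,::-1],(400,300)) for v in V]))
shot(V,[],"pics/p8s.png",(X[0],X[1],.05))
print(read_time_s())
E
```

```text
scene tape_roll [[301.4, 272.7]]
scene stapler [[281.5, 222.4]]
scene cutter [[375.7, 214.8]]
scene label_roll [[179.2, 242.8]]
side tape_roll [[223.5, 209.8]]
side stapler [[298.7, 229.6]]
side cutter [[248.9, 299.4]]
side label_roll [[313.8, 162.8]]
52.3417
```

View pics/p8.png

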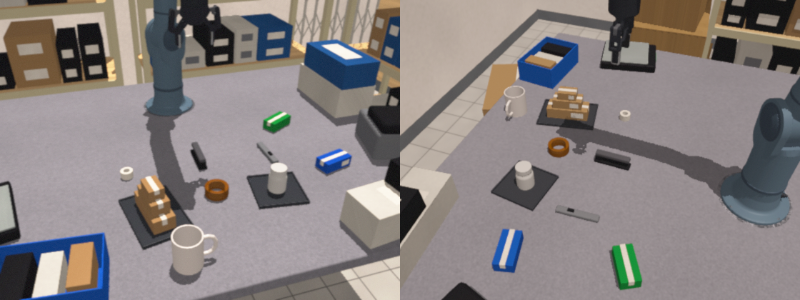

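View pics/p8s.png

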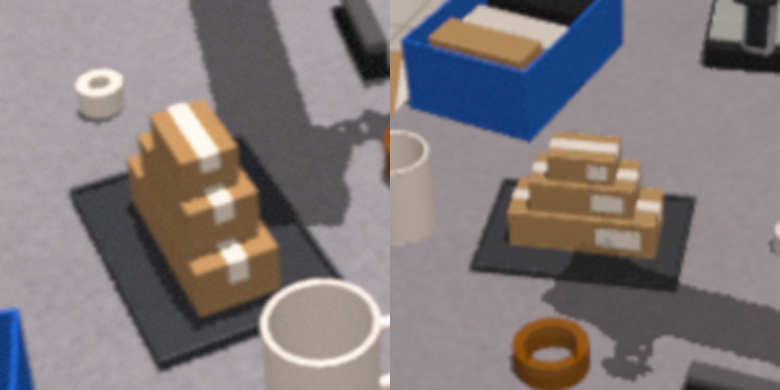

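The pictures show the stack standing square on the oblong tray and the jar in the middle of the square tray. The bystanders are still in place, and the robot is clear of everything. Handing in.

```bash
python3 -c "
from bench import *
print(sign_off())"
```

```text
the job is handed in; nothing more can be done
None
```

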